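# Put the embossing dies away in the die case

## Robot

A 7-joint arm with a two-finger parallel gripper is mounted at the origin on the work surface. World frame = base frame: x ahead of the robot, y to its left, z up, the work surface at z = 0. Lengths are in m, angles in degrees, forces in N, time in s.
With the tool pointing down it reaches from about 0.425 to 0.875 m from the base axis. Payload 4.7 kg.
Tool frame: the origin (TCP) lies at the centre of the arm's flange, where the gripper is bolted on; the fingertips stand 182 mm ahead of it and the grasp point (between the pads) lies 164 mm ahead of it; z points along the fingers, x is the direction in which the jaws open and shut, and the axes are right-handed (so a half turn about z gives the same grasp; the last joint's range is limited). The gripper opens to 87 mm and grips with 3 to 60 N. Pads are 19 mm wide; open, the fingers measure 117 mm over their backs; the gripper's body (75 mm by 190 mm) begins 51 mm behind the grasp point.
Start: joints at [72.141, 18.392, -4.016, 83.108, 1.295, 78.541, -3.26], TCP at [0.208, -0.616, 0.405] pointing down, gripper open.
Joint ranges: [-163.93, 163.93], [-17.29, 119.83], [-79.2, 71.16], [3.27, 140.29], [-89.18, 269.18], [5.43, 117.66], [-154.24, 154.24]. Speed limits (degrees/s): [147.25, 147.25, 180, 180, 180, 180, 180].

## Interface

Orientations are given as [roll, pitch, yaw] about the fixed x, y, z axes, in that order (R = Rz(yaw) Ry(pitch) Rx(roll)).
In Python, from cell import env gives the robot as it stands. The module is installed in compiled form; this text tells all that it offers.
- The arm moves only by the tool carry_out, never from a script. Its argument "increments" is a list of rows, each a list of 5 numbers: the shift along the world's x, y, z in m, then the turn about the world's z in degrees, then the gripper's target within -1 to 1 (shut at 1, half-way at 0, fully open at -1). In form: [[dx, dy, dz, spin, jaw], ...]. A call has 1 to 20 rows; each row is the pose to reach, as a shift and turn from the pose commanded when the call began; what a row does not reach only later rows make up. A row lasts 1/10 s, in which the tool goes at most 50 mm and 8.59 degrees, less where a joint would pass 70% of its speed; a pose out of reach is approached as far as the arm can. A call with a gripper value outside its range is refused whole. The fingers move at their own pace and stop on an object; "grip_force" is the grip in N (left out, the last holds). Time passes only in rows, so rows that repeat a pose let the fingers close. It gives the time, the measured TCP pose, the force and the opening at its end, in the units of the state.
- env.get_obs(): the state, without advancing time (a new reading comes with each control period).
- env.read_camera(name): name is "scene" or "top"; returns (picture, depth): 400x640x3 uint8, red, green, blue; 400x640 float32, m along the optical axis (not along the pixel's ray), 0 where there is no reading.
- env.get_calibration(name): a dict with "K" (3x3 intrinsics, pixels), "k1" (the pictures are not rectified: a ray, as slopes to the right and down, at radius r is drawn at 1 + k1 r^2 times it, then the intrinsics apply), "camera_from_world" (4x4, takes a point from world to camera coordinates). Camera axes: x right, y down, z forward; pixel columns grow to the right and rows downward; lengths in m; the calibration is good to about 2 mm. A picture is of the moment at which its call begins. get_calibration takes no time and is no camera call.
- env.sign_off(): hands the job in, once; it reports no verdict.
The state is a dict: "time_s": time; "qpos": joint angles; "joint_velocities": joint speeds; "effort": joint torques, N m; "tool_pos": TCP position; "tool_rot": TCP orientation; "force": force on the tool from outside, world axes, zero at the start; "wrist_torque": the same for the moment, N m; "grip_width": finger opening in m.
Only numpy, scipy, OpenCV 4.12 (cv2) and the standard library are available. Lean on these libraries where they do the work, as an engineer would, in place of code of your own. Each camera call takes 0.05 s, during which the arm holds its last target.

## Task

The plate is stamped: put the dies away. Slide the keeper bar of the green setting frame fully open, take out the three steel dies and set each one down, without dropping it, upright on the floor of the compartment of the wooden die case whose picture tag shows its shape, the dash lying the same way as on its picture; then slide the keeper bar fully home again. Leave the square die in its compartment and everything else on the bench where it is.

Things in the scene. Friction and masses are not known exactly. Their poses are not given: they have to be found in the camera images.
- frame: Green setting frame fixed on the bench. Bed 296 x 90 mm (x, y), its top 10 mm above the bench, with lips to 16 mm along both long edges (inner faces at y = +-37 mm). The three die places are at x = -82, 0, +82 mm, y = 0. Guide blocks at x = +-137 mm, y = -42 to -116 mm, up to 61.5 mm, carry the keeper bar. Origin: centre of the underside on the bench; x along the row.
- keeper (a joint): Slide of the keeper bar in m: 0 home (bar lies over the dies' edges, 2.5 mm above their tops, so that they cannot be lifted), 0.044 fully open. Grows as the bar moves along the frame's -y. Friction about 2.5 N; stays where it is left.
- keeper_grip (a point): Middle of the dark square grip post that stands on the steel keeper bar: post 16 x 16 mm, 36 mm tall; this point is 12 mm below the post's top and 24 mm above the bar's top face. Axes as the frame's. The bar is 292 x 44 x 6 mm (x, y, z), centred under the post; its top is 68.5 mm above the bench.
- die_dot: Round die (dot), diameter 44 mm. Bare steel, 50 mm tall, about 0.5 kg. Origin: centre of the underside, z up. It starts standing at one of the three places of the setting frame, 82 mm apart along the frame's x, in any order.
- die_dash: Dash die, a bar 26 x 60 mm (x, y), long along its y. Bare steel, 50 mm tall, about 0.5 kg. Origin: centre of the underside, z up. It starts standing at one of the three places of the setting frame, 82 mm apart along the frame's x, in any order.
- die_plus: Plus-shaped die, 48 mm across both ways, arms 18 mm wide along its x and y. Bare steel, 50 mm tall, about 0.5 kg. Origin: centre of the underside, z up. It starts standing at one of the three places of the setting frame, 82 mm apart along the frame's x, in any order.
- case: Wooden die case fixed on the bench, 214 x 158 mm (x, y), with 2 x 2 compartments 70 x 70 mm inside; floors 4 mm above the bench, walls 6 mm thick and 16 mm high above the bench. On the +x side of each compartment a 34 mm deep ledge, 16 mm high, carries its picture tag. Compartment centres at x = -66 and +38 mm, y = +-38 mm. Origin: centre of the underside.
- tag_dot: White plastic tag 30 x 62 x 2 mm (x, y, z), fixed on the die case's ledge, with a flat black picture of a dot (22 mm) on top. Its compartment lies on its -x side (robot side): the middle of the compartment's floor is at x = -52 mm, y = 0, z = -12 mm in the tag's frame. Origin: centre of the tag's underside. Any of the four tags may be at any of the four compartments.
- tag_dash: White plastic tag 30 x 62 x 2 mm (x, y, z), fixed on the die case's ledge, with a flat black picture of a dash (32 x 13 mm, long along y) on top. Its compartment lies on its -x side (robot side): the middle of the compartment's floor is at x = -52 mm, y = 0, z = -12 mm in the tag's frame. Origin: centre of the tag's underside. Any of the four tags may be at any of the four compartments.
- tag_plus: White plastic tag 30 x 62 x 2 mm (x, y, z), fixed on the die case's ledge, with a flat black picture of a plus (26 mm) on top. Its compartment lies on its -x side (robot side): the middle of the compartment's floor is at x = -52 mm, y = 0, z = -12 mm in the tag's frame. Origin: centre of the tag's underside. Any of the four tags may be at any of the four compartments.
- tag_square: White plastic tag 30 x 62 x 2 mm (x, y, z), fixed on the die case's ledge, with a flat black picture of a square (22 mm) on top. Its compartment lies on its -x side (robot side): the middle of the compartment's floor is at x = -52 mm, y = 0, z = -12 mm in the tag's frame. Origin: centre of the tag's underside. Any of the four tags may be at any of the four compartments.
- die_square: Square die 40 x 40 x 50 mm, bare steel, already standing in its own compartment, to be left there. Origin: centre of the underside.
- spacer: Loose brass disc, diameter 26 mm, 12 mm high, on the bench between frame and case; not to be disturbed. Origin: centre of the underside.
- brush: Loose brush lying beyond the left side of the case; not to be disturbed.
- hammer: Loose hammer lying beyond the right side of the frame; not to be disturbed.
- bottle: Clear bottle, 200 mm tall, 64 mm across, at the back left; not to be disturbed. Origin: centre of the underside.
- jar: Jar 80 mm tall, 70 mm across, at the back; not to be disturbed. Origin: centre of the underside.
- driver: Loose screwdriver at the back of the bench; not to be disturbed.
Not all that is in view belongs to the job. What is shaped like the die_plus but black or pink is not meant.

How it is judged:
By the outcome, as a careful person would: the job done as asked, in the order asked, and still so for the second after the job is handed in, with the robot touching nothing.
It also fails if it takes over 72 s, if anything falls off the work surface, if the arm or the gripper's body presses on something with over 40 N, if the wrist force passes 120 N, or if a joint passes its speed limit or range.

## Working session

There is one attempt and no reset: what is moved stays moved. The work goes in short steps, Python scripts to look and compute and a tool call to move; the robot and the scene stay as the last step left them, time stands still between calls to the robot, and variables do not carry over. Pictures are saved under pics/ and viewed, and the job is handed in when it is done.

Besides the shell and the picture viewer there is one more tool, called after "Call:" as a command line: name --pt "numbers of a row" for each row, then --argument value for the rest. carry_out: Moves the arm, as the interface text tells. Its arguments: {"type":"object","properties":{"increments":{"type":"array"},"grip_force":{"type":"number"}},"required":["increments"]}

```bash
mkdir -p pics; cat > h.py <<'E'
import numpy as np, cv2
from cell import env
def snap(n,tag):
    p,d=env.read_camera(n); cv2.imwrite(f'pics/{tag}.png',p[:,:,::-1]); np.savez(f'pics/{tag}.npz',p=p,d=d); return p,d
def rays(n,uv):
    c=env.get_calibration(n);K=np.array(c['K']);k1=c['k1'];T=np.array(c['camera_from_world'])
    uv=np.atleast_2d(uv).astype(float)
    s=cv2.undistortPoints(uv[:,None],K,np.array([k1,0,0,0.]))[:,0]
    R=T[:3,:3];o=-R.T@T[:3,3]
    return o,np.c_[s,np.ones(len(s))]@R
def onz(n,uv,z):
    o,d=rays(n,uv); return o+d*((z-o[2])/d[:,2])[:,None]
def proj(n,P):
    c=env.get_calibration(n);T=np.array(c['camera_from_world']);P=np.atleast_2d(P).astype(float)
    return cv2.projectPoints(P[:,None],cv2.Rodrigues(T[:3,:3])[0],T[:3,3],np.array(c['K']),np.array([c['k1'],0,0,0.]))[0][:,0]
E
python3 - <<'E'
from h import *
for n in('top','scene'):
    snap(n,n+'0'); c=env.get_calibration(n); print(n,np.round(c['K'],1),c['k1'],np.round(c['camera_from_world'],3))
print(env.get_obs())
E
```

```text
top [[444.2   0.  314.8]
 [  0.  444.2 201.2]
 [  0.    0.    1. ]] -0.015105523110613016 [[-0.009 -1.    -0.023 -0.015]
 [-0.982  0.013 -0.187  0.555]
 [ 0.187  0.021 -0.982  1.139]
 [ 0.     0.     0.     1.   ]]
scene [[489.8   0.  315.3]
 [  0.  489.8 200.4]
 [  0.    0.    1. ]] 0.036883902407283904 [[-0.814  0.581 -0.024  0.446]
 [ 0.348  0.452 -0.821 -0.116]
 [-0.466 -0.677 -0.57   1.529]
 [ 0.     0.     0.     1.   ]]
{'time_s': 0.1, 'qpos': array([72.14099263, 18.43511051, -4.01640536, 83.16715371,  1.29472967,
       78.54092075, -3.26060422]), 'joint_velocities': array([ 0.02098611, -0.13739748,  0.02797836, -0.17978026, -0.00097566,
        0.06606764,  0.01550444]), 'effort': array([-5.20241538e-04, -4.92570090e+01, -4.06266460e-01, -3.13397741e+01,
       -6.42158766e-02,  3.94821726e-02,  7.79576271e-05]), 'tool_pos': array([ 0.20796389, -0.61564511,  0.403774  ]), 'tool_rot': array([ 1.79995118e+02,  9.79651978e-02, -7.13312479e+01]), 'force': array([-0.04411265,  0.67356388, -0.75143068]), 'wrist_torque': array([-0.00323424,  0.01377135, -0.02961616]), 'grip_width': 0.0871139380425171}
```

View pics/top0.png

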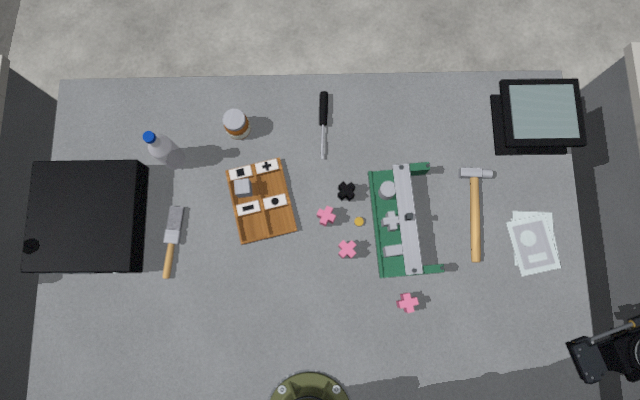

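View pics/scene0.png

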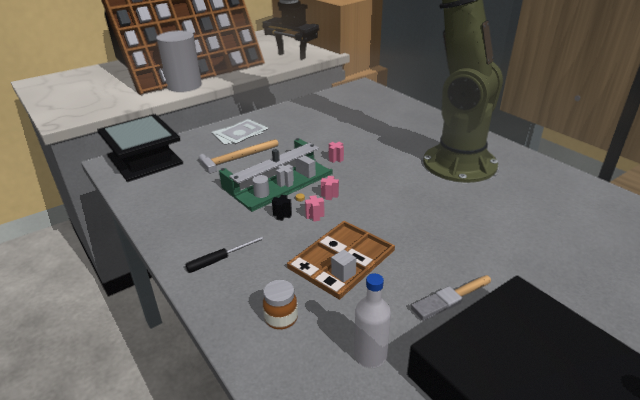

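```bash
python3 - <<'E'
import cv2,numpy as np
a=cv2.imread('pics/top0.png')
cv2.imwrite('pics/t_frame.png',cv2.resize(a[150:290,330:500],None,fx=4,fy=4,interpolation=cv2.INTER_CUBIC))
cv2.imwrite('pics/t_case.png',cv2.resize(a[145:255,215:385],None,fx=4.5,fy=4.5,interpolation=cv2.INTER_CUBIC))
b=cv2.imread('pics/scene0.png')
cv2.imwrite('pics/s_all.png',cv2.resize(b[125:305,195:405],None,fx=3.3,fy=3.3,interpolation=cv2.INTER_CUBIC))
E
```

```text
(no output)
```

View pics/t_frame.png

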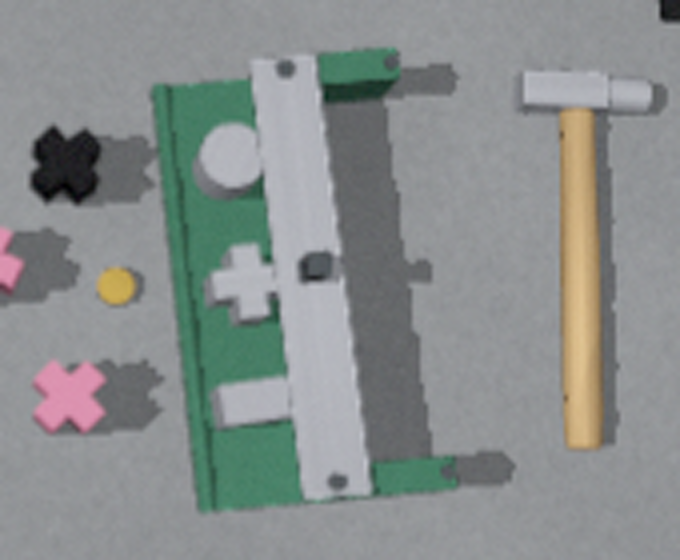

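View pics/t_case.png

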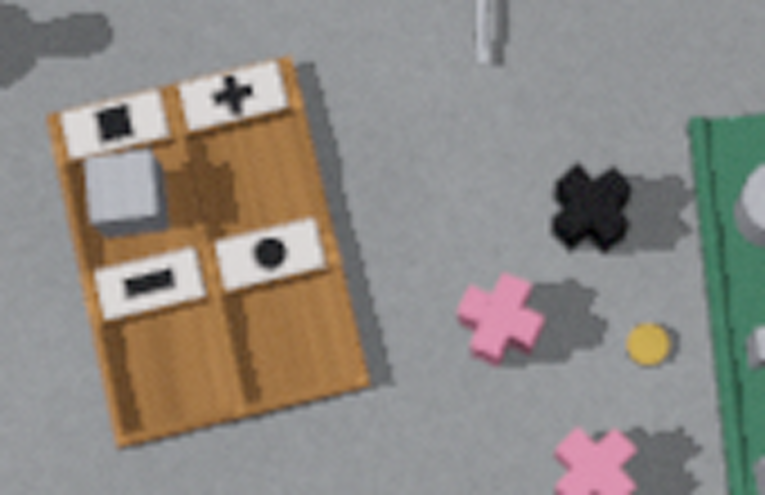

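View pics/s_all.png

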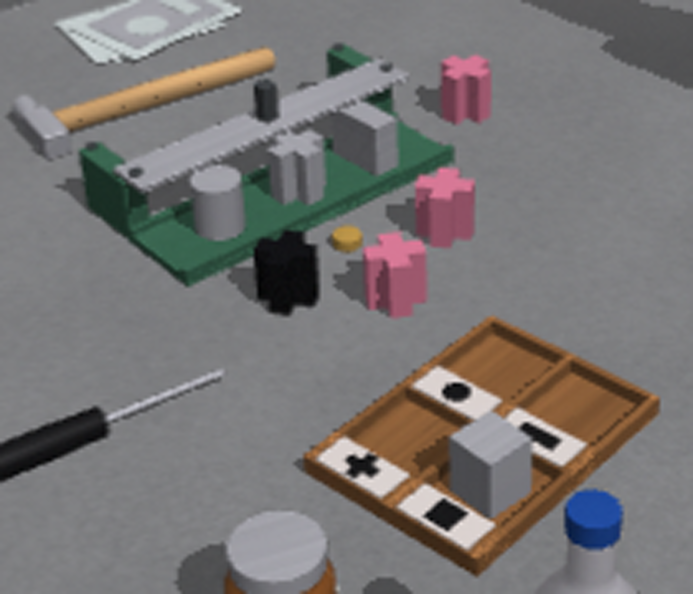

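Dies along the frame, all in top pixels: round (388,189), steel plus (391,220), dash (393,250). The plus-shaped candidates are black (346,190), pink (326,215), (347,249) and (408,303), and grey (391,220). Only the grey steel one stands in the frame, and the crops confirm it. Tags: square (240,172), plus (266,166), dash (248,208), dot (274,201). Next I measure.

```bash
cat > m.py <<'E'
from h import *
def rot(v): return np.degrees(np.arctan2(v[1],v[0]))
E
python3 - <<'E'
from m import *
def tri(uvt,uvs):
    o1,d1=rays('top',uvt);o2,d2=rays('scene',uvs)
    A=np.c_[d1[0],-d2[0]];s=np.linalg.lstsq(A,o2-o1,rcond=None)[0]
    a=o1+d1[0]*s[0];b=o2+d2[0]*s[1];return (a+b)/2,np.linalg.norm(a-b)
for n,box in(('top',(150,255,215,305)),('scene',(220,300,280,400))):
    p=np.load(f'pics/{n}0.npz')['p'];hsv=cv2.cvtColor(p,cv2.COLOR_RGB2HSV)
    m=((hsv[...,1]<40)&(hsv[...,2]>195)).astype('uint8');k=np.zeros_like(m);k[box[0]:box[1],box[2]:box[3]]=1;m*=k
    cs=[c for c in cv2.findContours(m,cv2.RETR_EXTERNAL,cv2.CHAIN_APPROX_NONE)[0] if cv2.contourArea(c)>40]
    for c in cs:
        h=cv2.convexHull(c);M=cv2.moments(h);u=[M['m10']/M['m00'],M['m01']/M['m00']]
        P=onz(n,h[:,0],.018)[:,:2].astype('float32');r=cv2.minAreaRect(P*1000)
        print(n,np.round(u,1),cv2.contourArea(h),np.round(onz(n,u,.018)[0],4),np.round(r[1],1),round(r[2],1))
    # post: dark in frame; green mask; 
p=np.load('pics/top0.npz')['p'];hsv=cv2.cvtColor(p,cv2.COLOR_RGB2HSV)
for n in('top','scene'):
    p=np.load(f'pics/{n}0.npz')['p'];hsv=cv2.cvtColor(p,cv2.COLOR_RGB2HSV)
    b=(195,225,400,425) if n=='top' else (145,165,268,285)
    v=hsv[b[0]:b[1],b[2]:b[3],2];print(n);print(v[::1,::1])
E
```

```text
top [247.6 207.6] 216.5 [0.5459 0.1656 0.018 ] [28.8 60.9] 13.5
top [274.2 200.9] 217.0 [0.5637 0.0922 0.018 ] [28.8 61. ] 13.5
top [232.5 173.9] 59.5 [0.6424 0.2101 0.018 ] [28.7 18.6] 9.3
top [246.2 170.8] 79.5 [0.6507 0.1718 0.018 ] [29.1 26.3] 10.8
top [259.8 167.3] 84.0 [0.6605 0.1333 0.018 ] [29.2 24.5] 14.3
top [272.3 164.1] 80.0 [0.6691 0.0985 0.018 ] [28.4 24.6] 14.0
scene [329.8 280.9] 233.5 [0.6439 0.1896 0.018 ] [28.1 60.1] 13.1
scene [310.2 269.3] 81.0 [0.6569 0.1323 0.018 ] [27.2 24.1] 13.1
scene [298.5 262.5] 73.5 [0.6656 0.097  0.018 ] [27.3 23.1] 13.1
scene [359.6 257.1] 154.5 [0.5399 0.1682 0.018 ] [26.7 59.8] 12.5
scene [338.1 246.2] 74.5 [0.556  0.1065 0.018 ] [27. 28.] 15.3
scene [327.9 240.9] 73.5 [0.5637 0.0753 0.018 ] [27.2 27.8] 14.9
top
[[185 184 184 184 188 190 186 186 186 187 187 183 182 131 106 104 103 107
  100 104 102 102 103 104 102]
 [187 184 184 183 186 191 186 186 188 186 186 183 198 145 106 103 103 105
  105 102 102 102 104 103 105]
 [189 184 186 186 188 190 188 185 188 185 187 183 197 141 106 105 103 103
  106 108 104 103 106 101 105]
 [187 184 18
[... 3550 characters left out ...]
127 118  57  33  39  54  53  53  65 116 170 169 170 170 170]
 [130 128 129 121  74  34  37  54  53  53  68 124 170 170 170 170 172]
 [130 129 129 119  74  34  37  53  52  53  69 125 170 171 172 172 173]
 [128 129 124 111  68  33  38  52  53  53  67 123 172 173 172 170 168]
 [139 146 116 101  64  34  38  49  53  52  59 108 171 170 168 168 168]
 [168 168 158 113  93  43  38  48  53  56  71 115 168 168 168 170 171]
 [168 168 168 167 158  98  75  63  65  91 130 167 168 170 172 171 165]
 [166 167 169 171 171 169 163 134 121 166 168 170 171 170 167 173 146]
 [170 171 170 169 166 166 167 167 168 169 168 165 164 178 141 122 114]
 [170 168 165 166 166 167 168 171 171 165 156 142 115 129 153 104  84]]
```

```bash
python3 - <<'E'
from m import *
print('post',onz('top',[409.7,215.8],.1045),onz('scene',[275.2,150.6],.1045))
p=np.load('pics/top0.npz')['p'];v=p.min(2).astype(float)
# bar right edge: for rows, subpixel crossing
def edge(rows,c0,c1,rise,thr,z,ch=v):
    pts=[]
    for r in rows:
        s=ch[r,c0:c1]-thr
        for i in range(len(s)-1):
            if (s[i]<0)!=(s[i+1]<0) and (s[i+1]>0)==rise: pts.append([c0+i+s[i]/(s[i]-s[i+1]),r]);break
    P=onz('top',pts,z)[:,:2];f=np.polyfit(P[:,0],P[:,1],1);res=P[:,1]-np.polyval(f,P[:,0])
    k=abs(res)<.002;f=np.polyfit(P[k,0],P[k,1],1);print(len(P),k.sum(),'yaw',np.degrees(np.arctan(f[0])),'y at x=.56',np.polyval(f,.56));return f
edge(list(range(175,208))+list(range(224,262)),405,432,False,155,.0685)
# frame left edge green
g=(p[...,1].astype(float)-p[...,0])
edge(range(180,270),360,395,True,22,.016,g)
E
```

```text
post [[ 0.50404526 -0.26224451  0.1045    ]] [[ 0.50316391 -0.25809703  0.1045    ]]
71 71 yaw 4.4668335806399 y at x=.56 -0.27877563316884924
88 79 yaw 4.40163041287255 y at x=.56 -0.1742778327009977
```

Call:
carry_out --pt "0.03 -0.0 0 8 0" --pt "0.06 0.03 0 16 0" --pt "0.09 0.065 0 24 0" --pt "0.12 0.1 0 32 0" --pt "0.15 0.14 0 40 0" --pt "0.18 0.18 0 48 0.1" --pt "0.21 0.22 0 56 0.1" --pt "0.24 0.26 0 64 0.1" --pt "0.27 0.3 0 72 0.1" --pt "0.29 0.34 0 75.7 0.1" --pt "0.2955 0.3555 0 75.7 0.1" --pt "0.2955 0.3555 -0.02 75.7 0.1" --pt "0.2955 0.3555 -0.05 75.7 0.1" --pt "0.2955 0.3555 -0.08 75.7 0.1" --pt "0.2955 0.3555 -0.08 75.7 0.1" --pt "0.2955 0.3555 -0.08 75.7 0.1" --grip_force 20

```text
time_s: 1.7
tool_pos: [0.5033, -0.2607, 0.3248]
tool_rot: [-180.0, 0.0, 4.3]
force: [-0.1, 0.0, 0.1]
grip_width: 0.0391
```

Call:
carry_out --pt "0 0 -0.03 0 0.1" --pt "0 0 -0.05 0 0.1" --pt "0 0 -0.067 0 0.1" --pt "0 0 -0.067 0 0.1" --pt "0 0 -0.067 0 1" --pt "0 0 -0.067 0 1" --pt "0 0 -0.067 0 1" --pt "0 0 -0.067 0 1" --pt "0 0 -0.067 0 1" --pt "0 0 -0.067 0 1" --grip_force 20

```text
time_s: 2.7
tool_pos: [0.504, -0.2605, 0.2588]
tool_rot: [179.9, -0.1, 4.4]
force: [-0.1, 0.1, 5.8]
grip_width: 0.0158
```

```bash
python3 - <<'E'
from m import *
p,d=snap('scene','s1');cv2.imwrite('pics/s1c.png',cv2.resize(p[100:220,180:360,::-1],None,fx=4,fy=4))
E
```

```text
(no output)
```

View pics/s1c.png

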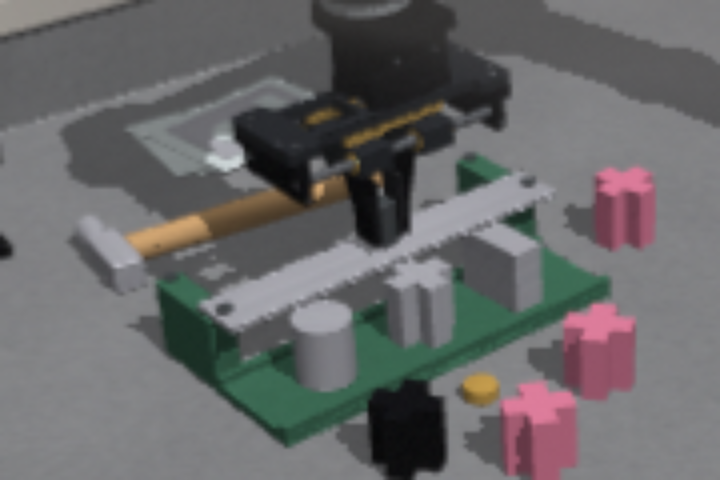

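Call:
carry_out --pt "0.0004 -0.005 0 0 1" --pt "0.0008 -0.01 0 0 1" --pt "0.0012 -0.016 0 0 1" --pt "0.0017 -0.022 0 0 1" --pt "0.0021 -0.028 0 0 1" --pt "0.0026 -0.034 0 0 1" --pt "0.003 -0.039 0 0 1" --pt "0.0033 -0.043 0 0 1" --pt "0.0035 -0.046 0 0 1" --pt "0.0036 -0.047 0 0 1" --pt "0.0036 -0.047 0 0 1"

```text
time_s: 3.85
tool_pos: [0.5078, -0.303, 0.2588]
tool_rot: [-179.6, 0.1, 4.5]
force: [-4.7, 10.4, 13.6]
grip_width: 0.0161
```

Call:
carry_out --pt "0.0002 -0.003 0 0 1" --pt "0.0003 -0.005 0 0 1" --pt "0.0003 -0.005 0 0 1" --pt "0.0003 -0.005 0 0 1"

```text
time_s: 4.25
tool_pos: [0.5084, -0.3044, 0.2586]
tool_rot: [-179.2, 0.2, 4.7]
force: [-7.0, 20.2, 17.3]
grip_width: 0.016
```

Call:
carry_out --pt "-0.0003 0.004 0 0 1" --pt "-0.0004 0.006 0 0 1" --pt "-0.0004 0.006 0 0 0.1" --pt "-0.0004 0.006 0 0 0.1" --pt "-0.0004 0.006 0 0 0.1" --pt "-0.0004 0.006 0.02 0 0.1" --pt "-0.0004 0.006 0.06 0 0.1" --pt "-0.0004 0.006 0.1 0 0.1" --pt "-0.06 -0.03 0.12 0 -0.47" --pt "-0.09 -0.07 0.12 0 -0.47" --pt "-0.1 -0.09 0.12 0 -0.47" --pt "-0.1 -0.09 0.12 0 -0.47"

```text
time_s: 5.45
tool_pos: [0.4016, -0.4091, 0.3778]
tool_rot: [179.8, 0.2, 3.7]
force: [0.1, -0.3, 0.0]
grip_width: 0.0608
```

```bash
python3 - <<'E'
from m import *
p,d=snap('top','t2');cv2.imwrite('pics/t2c.png',cv2.resize(p[150:300,320:480,::-1],None,fx=4,fy=4,interpolation=cv2.INTER_CUBIC))
p,d=snap('scene','s2');cv2.imwrite('pics/s2c.png',cv2.resize(p[100:220,180:360,::-1],None,fx=4,fy=4,interpolation=cv2.INTER_CUBIC))
E
```

```text
(no output)
```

View pics/t2c.png

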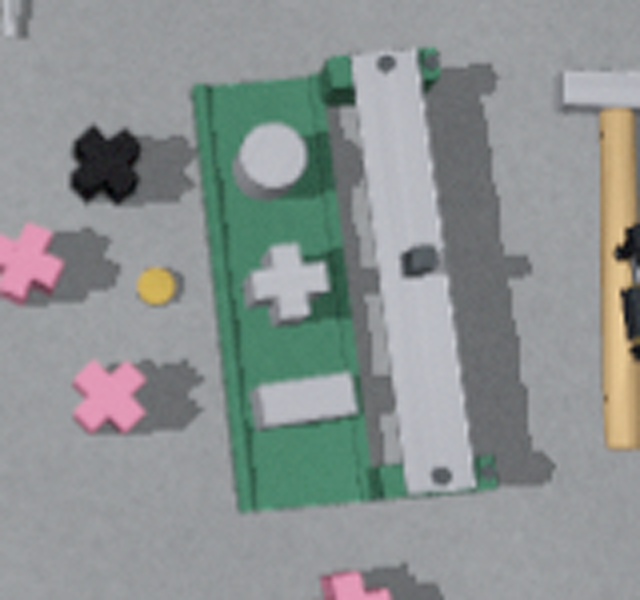

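View pics/s2c.png

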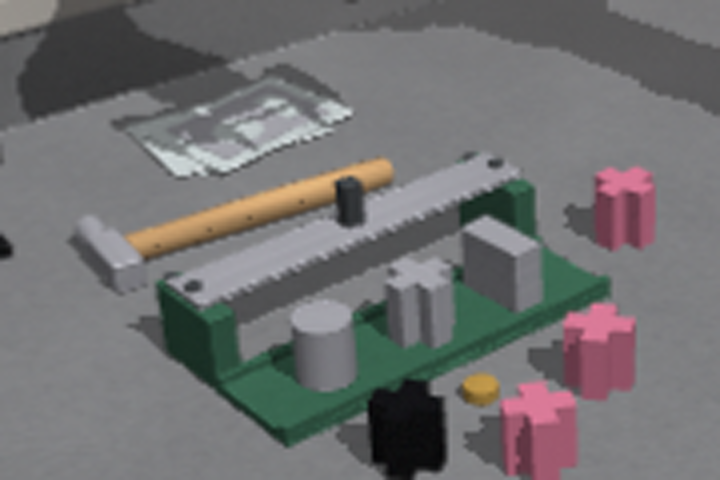

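```bash
python3 - <<'E'
from m import *
p=np.load('pics/t2.npz')['p'];hsv=cv2.cvtColor(p,cv2.COLOR_RGB2HSV)
m=((hsv[...,1]<30)&(hsv[...,2]>158)).astype('uint8')
for name,b in(('dot',(175,203,374,400)),('plus',(207,234,378,405)),('dash',(238,262,380,412))):
    k=np.zeros_like(m);k[b[0]:b[1],b[2]:b[3]]=m[b[0]:b[1],b[2]:b[3]]
    c=max(cv2.findContours(k,cv2.RETR_EXTERNAL,cv2.CHAIN_APPROX_NONE)[0],key=cv2.contourArea)
    M=cv2.moments(c);u=[M['m10']/M['m00'],M['m01']/M['m00']]
    P=(onz('top',c[:,0],.06)[:,:2]*1000).astype('float32');r=cv2.minAreaRect(P)
    print(name,np.round(u,1),onz('top',u,.06)[0].round(4),np.round(r,1) if 0 else r)
E
```

```text
dot [387.7 188.4] [ 0.5857 -0.216   0.06  ] ((585.4014892578125, -215.45108032226562), (39.96928024291992, 41.22454833984375), 87.91668701171875)
plus [391.9 219.8] [ 0.5009 -0.2236  0.06  ] ((500.3488464355469, -223.89776611328125), (42.69193649291992, 43.77191925048828), 49.01015853881836)
dash [396.3 249.3] [ 0.4232 -0.2319  0.06  ] ((423.1413269042969, -231.93588256835938), (25.94893455505371, 59.538856506347656), 6.923844814300537)
```

```bash
python3 - <<'E'
from m import *
p=np.load('pics/t2.npz')['p'].astype(float);s=p[...,0]  # red: steel bright, green dark
def cols(cs,r0,r1,thr,dirn):
    pts=[]
    for c in cs:
        v=s[r0:r1,c]-thr
        idx=range(len(v)-1) if dirn>0 else range(len(v)-2,-1,-1)
        for i in idx:
            if (v[i]<0)!=(v[i+1]<0): pts.append([c,r0+i+v[i]/(v[i]-v[i+1])]);break
    P=onz('top',pts,.06)[:,:2];f=np.polyfit(P[:,1],P[:,0],1);return -np.degrees(np.arctan(f[0])),np.round(P[:,0],4)
print('dash top edge',cols(range(387,405),238,249,130,1))
print('plus',cols(range(390,395),207,216,130,1),cols(range(390,395),223,234,140,-1))
def rows(rs,c0,c1,thr,d):
    pts=[]
    for r in rs:
        v=s[r,c0:c1]-thr
        idx=range(len(v)-1) if d>0 else range(len(v)-2,-1,-1)
        for i in idx:
            if (v[i]<0)!=(v[i+1]<0): pts.append([c0+i+v[i]/(v[i]-v[i+1]),r]);break
    P=onz('top',pts,.06)[:,:2];f=np.polyfit(P[:,0],P[:,1],1);return np.degrees(np.arctan(f[0])),np.round(P[:,1],4)
print('plus right',rows(range(218,222),396,410,130,1))
print('dash right',rows(range(246,252),400,413,130,1))
a=p[150:300,320:480]
x=cv2.resize(a[85:115,55:95,::-1].astype('uint8'),None,fx=16,fy=16,interpolation=cv2.INTER_CUBIC);cv2.imwrite('pics/dash.png',x)
E
```

```text
dash top edge (np.float64(7.624698448819963), array([0.4334, 0.4339, 0.4346, 0.4347, 0.4351, 0.4357, 0.4358, 0.4357,
       0.4362, 0.4371, 0.4372, 0.4375, 0.4381, 0.4382, 0.4382, 0.4387,
       0.4395, 0.4396]))
plus (np.float64(-1.9928312858846693), array([0.5256, 0.5257, 0.5256, 0.5262, 0.5249])) (np.float64(6.302296691911505), array([0.4761, 0.4761, 0.4768, 0.4771, 0.4771]))
plus right (np.float64(6.313385649659849), array([-0.2481, -0.2483, -0.2485, -0.249 ]))
dash right (np.float64(6.958318660269412), array([-0.2621, -0.2621, -0.2625, -0.2628, -0.263 , -0.2636]))
```

Call:
carry_out --pt "0.03 0.03 0 0 -0.47" --pt "0.06 0.065 0 0 -0.47" --pt "0.1 0.1 0 0 -0.47" --pt "0.135 0.14 0 0 -0.47" --pt "0.165 0.175 -0.02 0 -0.47" --pt "0.183 0.193 -0.06 0 -0.47" --pt "0.183 0.193 -0.09 0 -0.47" --pt "0.183 0.193 -0.09 0 -0.47" --pt "0.183 0.193 -0.09 0 -0.47"

```text
time_s: 6.45
tool_pos: [0.5906, -0.2087, 0.2877]
tool_rot: [-180.0, 0.1, 4.4]
force: [0.8, -0.6, 0.8]
grip_width: 0.064
```

Call:
carry_out --pt "-0.0055 -0.007 -0.01 0 -0.47" --pt "-0.0055 -0.007 -0.03 0 -0.47" --pt "-0.0055 -0.007 -0.055 0 -0.47" --pt "-0.0055 -0.007 -0.07 0 -0.47" --pt "-0.0055 -0.007 -0.075 0 -0.47" --pt "-0.0055 -0.007 -0.075 0 -0.47" --pt "-0.0055 -0.007 -0.075 0 1" --pt "-0.0055 -0.007 -0.075 0 1" --pt "-0.0055 -0.007 -0.075 0 1" --pt "-0.0055 -0.007 -0.075 0 1" --pt "-0.0055 -0.007 -0.075 0 1" --grip_force 40

```text
time_s: 7.55
tool_pos: [0.585, -0.2164, 0.2136]
tool_rot: [180.0, -0.0, 4.4]
force: [-2.1, 0.9, 5.0]
grip_width: 0.0433
```

Call:
carry_out --pt "0 0 0.01 0 1" --pt "0 0 0.03 0 1" --pt "0 0 0.06 0 1" --pt "0 0 0.09 0 1" --pt "-0.005 0.02 0.1 1 1" --pt "-0.015 0.055 0.1 3 1" --pt "-0.025 0.095 0.1 4 1" --pt "-0.035 0.135 0.1 5 1" --pt "-0.045 0.175 0.1 6 1" --pt "-0.055 0.215 0.1 7 1" --pt "-0.065 0.255 0.1 8 1" --pt "-0.072 0.285 0.1 9 1" --pt "-0.0733 0.2955 0.1 9.3 1" --pt "-0.0733 0.2955 0.1 9.3 1" --pt "-0.0733 0.2955 0.08 9.3 1" --pt "-0.0733 0.2955 0.05 9.3 1" --pt "-0.0733 0.2955 0.03 9.3 1" --pt "-0.0733 0.2955 0.03 9.3 1" --pt "-0.0733 0.2955 0.03 9.3 1"

```text
time_s: 9.45
tool_pos: [0.512, 0.0779, 0.2427]
tool_rot: [-180.0, 0.0, 13.6]
force: [0.3, -0.7, -4.8]
grip_width: 0.0432
```

```bash
python3 - <<'E'
from m import *
p,d=snap('scene','s3');cv2.imwrite('pics/s3c.png',cv2.resize(p[150:310,260:430,::-1],None,fx=3.7,fy=3.7,interpolation=cv2.INTER_CUBIC))
E
```

```text
(no output)
```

View pics/s3c.png

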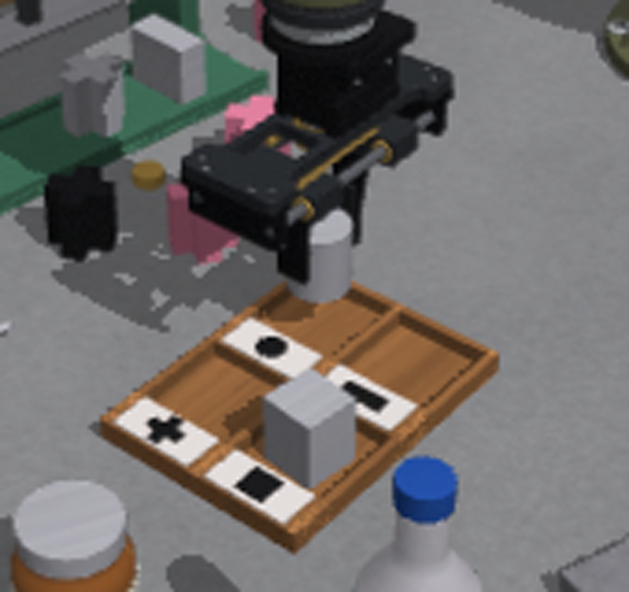

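Call:
carry_out --pt "0 0 -0.015 0 1" --pt "0 0 -0.028 0 1" --pt "0 0 -0.032 0 1" --pt "0 0 -0.034 0 1" --pt "0 0 -0.0345 0 1" --pt "0 0 -0.0345 0 1"

```text
time_s: 10.1
tool_pos: [0.5118, 0.0793, 0.2085]
tool_rot: [-180.0, -0.0, 13.7]
force: [0.8, 0.1, -5.6]
grip_width: 0.0433
```

Call:
carry_out --pt "0 0 -0.0006 0 1" --pt "0 0 -0.001 0 1" --pt "0 0 -0.0014 0 1" --pt "0 0 -0.0014 0 1"

```text
time_s: 10.5
tool_pos: [0.5119, 0.0793, 0.2076]
tool_rot: [180.0, -0.0, 13.7]
force: [-1.1, -0.2, 0.6]
grip_width: 0.0437
```

Call:
carry_out --pt "0 0 0 0 -0.1" --pt "0 0 0 0 -0.47" --pt "0 0 0 0 -0.47" --pt "0 0 0.02 0 -0.47" --pt "0 0 0.06 0 -0.47" --pt "0 0 0.09 0 -0.47" --pt "0 -0.03 0.1 -1 -0.47" --pt "-0.002 -0.07 0.1 -3 -0.47" --pt "-0.004 -0.11 0.1 -4 -0.47" --pt "-0.006 -0.15 0.1 -5 -0.47" --pt "-0.008 -0.19 0.1 -7 -0.47" --pt "-0.01 -0.23 0.1 -8 -0.47" --pt "-0.011 -0.27 0.1 -8.7 -0.47" --pt "-0.0115 -0.295 0.08 -8.7 -0.47" --pt "-0.0115 -0.303 0.06 -8.7 -0.47" --pt "-0.0115 -0.303 0.06 -8.7 -0.47" --pt "-0.0115 -0.303 0.06 -8.7 -0.47"

```text
time_s: 12.2
tool_pos: [0.5003, -0.2231, 0.267]
tool_rot: [-179.9, -0.0, 5.0]
force: [0.4, 0.2, 0.8]
grip_width: 0.0638
```

```bash
python3 - <<'E'
from m import *
print(env.get_obs()['tool_pos'])
p,d=snap('scene','s4');cv2.imwrite('pics/s4c.png',cv2.resize(p[110:310,200:420,::-1],None,fx=3,fy=3,interpolation=cv2.INTER_CUBIC))
E
```

```text
[ 0.50034092 -0.22314082  0.26703296]
```

View pics/s4c.png

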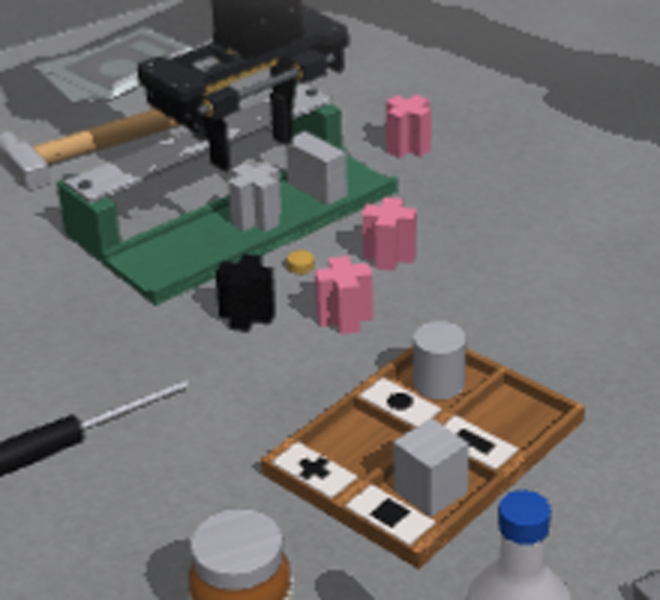

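Call:
carry_out --pt "0 0 -0.015 0 -0.47" --pt "0 0 -0.035 0 -0.47" --pt "0 0 -0.05 0 -0.47" --pt "0 0 -0.0535 0 -0.47" --pt "0 0 -0.0535 0 -0.47" --pt "0 0 -0.0535 0 1" --pt "0 0 -0.0535 0 1" --pt "0 0 -0.0535 0 1" --pt "0 0 -0.0535 0 1" --pt "0 0 -0.0535 0 1"

```text
time_s: 13.25
tool_pos: [0.5002, -0.224, 0.2141]
tool_rot: [180.0, -0.0, 5.0]
force: [-3.0, 0.7, 5.5]
grip_width: 0.0476
```

Call:
carry_out --pt "0 0 0.01 0 1" --pt "0 0 0.03 0 1" --pt "0 0 0.06 0 1" --pt "0 0 0.09 0 1" --pt "0.005 0.015 0.1 1 1" --pt "0.015 0.045 0.1 2 1" --pt "0.028 0.085 0.1 3 1" --pt "0.042 0.125 0.1 4 1" --pt "0.056 0.165 0.1 5 1" --pt "0.07 0.205 0.1 6 1" --pt "0.084 0.245 0.1 7 1" --pt "0.098 0.285 0.1 8 1" --pt "0.108 0.315 0.1 8.7 1" --pt "0.1126 0.327 0.1 8.7 1" --pt "0.1126 0.327 0.1 8.7 1" --pt "0.1126 0.327 0.08 8.7 1" --pt "0.1126 0.327 0.05 8.7 1" --pt "0.1126 0.327 0.03 8.7 1" --pt "0.1126 0.327 0.03 8.7 1" --pt "0.1126 0.327 0.03 8.7 1"

```text
time_s: 15.25
tool_pos: [0.6126, 0.1019, 0.2432]
tool_rot: [180.0, 0.1, 13.6]
force: [0.5, -0.1, -4.1]
grip_width: 0.0479
```

```bash
python3 - <<'E'
from m import *
p,d=snap('scene','s5');cv2.imwrite('pics/s5c.png',cv2.resize(p[110:310,200:420,::-1],None,fx=3,fy=3,interpolation=cv2.INTER_CUBIC))
E
```

```text
(no output)
```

View pics/s5c.png

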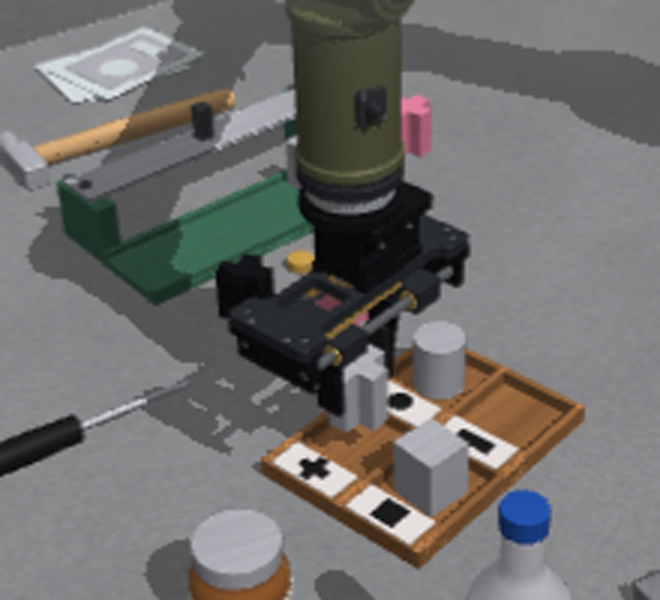

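Call:
carry_out --pt "0 0.0 -0.015 0 1" --pt "0 0 -0.028 0 1" --pt "0 0 -0.032 0 1" --pt "0 0 -0.034 0 1" --pt "0 0 -0.0345 0 1" --pt "0 0 -0.035 0 1" --pt "0 0 -0.0355 0 1" --pt "0 0 -0.0359 0 1" --pt "0 0 -0.0359 0 1"

```text
time_s: 16.2
tool_pos: [0.613, 0.1033, 0.2082]
tool_rot: [180.0, -0.1, 13.7]
force: [-1.5, -0.4, -0.2]
grip_width: 0.0477
```

Call:
carry_out --pt "0 0 -0.0002 0 0.0" --pt "0 0 -0.0002 0 -0.4" --pt "0 0 0 0 -0.47" --pt "0 0 0.02 0 -0.47" --pt "0 0 0.06 0 -0.47" --pt "0 0 0.09 0 -0.47" --pt "-0.015 -0.02 0.1 0 -0.47" --pt "-0.035 -0.055 0.1 -1 -0.47" --pt "-0.055 -0.09 0.1 -2 -0.47" --pt "-0.075 -0.125 0.1 -3 -0.47" --pt "-0.095 -0.16 0.1 -4 -0.4" --pt "-0.115 -0.195 0.1 -5 -0.4" --pt "-0.135 -0.23 0.1 -6 -0.4" --pt "-0.155 -0.265 0.1 -6.2 -0.4" --pt "-0.175 -0.3 0.09 -6.2 -0.4" --pt "-0.1905 -0.33 0.08 -6.2 -0.4" --pt "-0.1905 -0.3348 0.06 -6.2 -0.4" --pt "-0.1905 -0.3348 0.06 -6.2 -0.4" --pt "-0.1905 -0.3348 0.06 -6.2 -0.4"

```text
time_s: 18.1
tool_pos: [0.4226, -0.231, 0.2677]
tool_rot: [-180.0, -0.0, 7.5]
force: [0.5, -0.4, 0.2]
grip_width: 0.0608
```

```bash
python3 - <<'E'
from m import *
p,d=snap('scene','s6');cv2.imwrite('pics/s6c.png',cv2.resize(p[110:310,200:420,::-1],None,fx=3,fy=3,interpolation=cv2.INTER_CUBIC))
p,d=snap('top','t6');cv2.imwrite('pics/t6c.png',cv2.resize(p[140:280,210:440,::-1],None,fx=3.4,fy=3.4,interpolation=cv2.INTER_CUBIC))
E
```

```text
(no output)
```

View pics/s6c.png

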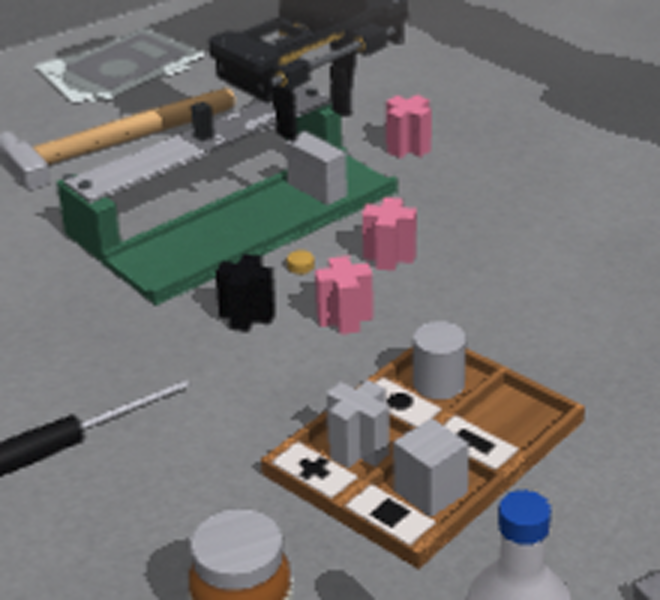

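View pics/t6c.png

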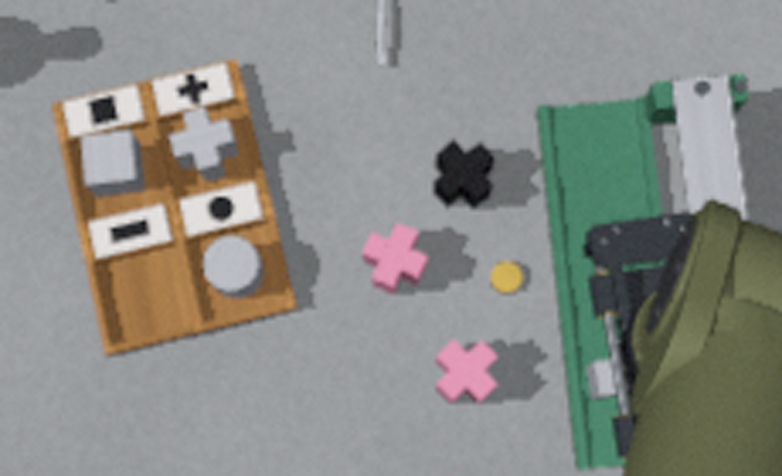

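Call:
carry_out --pt "0 0 -0.015 0 -0.4" --pt "0 0 -0.035 0 -0.4" --pt "0 0 -0.05 0 -0.4" --pt "0 0 -0.054 0 -0.4" --pt "0 0 -0.054 0 -0.4" --pt "0 0 -0.054 0 1" --pt "0 0 -0.054 0 1" --pt "0 0 -0.054 0 1" --pt "0 0 -0.054 0 1" --pt "0 0 -0.054 0 1" --pt "0 0 -0.054 0 1"

```text
time_s: 19.3
tool_pos: [0.4222, -0.2317, 0.2136]
tool_rot: [180.0, 0.0, 7.5]
force: [-1.1, -0.3, 2.3]
grip_width: 0.0254
```

Call:
carry_out --pt "0 0 0.01 0 1" --pt "0 0 0.03 0 1" --pt "0 0 0.06 0 1" --pt "0.01 0 0.09 0 1" --pt "0.03 0.015 0.1 1 1" --pt "0.045 0.045 0.1 2 1" --pt "0.055 0.085 0.1 3 1" --pt "0.065 0.125 0.1 4 1" --pt "0.07 0.165 0.1 5 1" --pt "0.075 0.205 0.1 6 1" --pt "0.075 0.245 0.1 6.2 1" --pt "0.075 0.285 0.1 6.2 1" --pt "0.075 0.325 0.1 6.2 1" --pt "0.0717 0.365 0.1 6.2 1" --pt "0.0717 0.3844 0.1 6.2 1" --pt "0.0717 0.3844 0.09 6.2 1" --pt "0.0717 0.3844 0.06 6.2 1" --pt "0.0717 0.3844 0.03 6.2 1" --pt "0.0717 0.3844 0.03 6.2 1" --pt "0.0717 0.3844 0.03 6.2 1"

```text
time_s: 21.3
tool_pos: [0.4936, 0.152, 0.2431]
tool_rot: [-180.0, 0.1, 13.6]
force: [0.1, -0.3, -5.2]
grip_width: 0.0258
```

```bash
python3 - <<'E'
from m import *
print(env.get_obs()['tool_pos'])
p,d=snap('scene','s7');cv2.imwrite('pics/s7c.png',cv2.resize(p[180:310,270:430,::-1],None,fx=4.5,fy=4.5,interpolation=cv2.INTER_CUBIC))
p,d=snap('top','t7');cv2.imwrite('pics/t7c.png',cv2.resize(p[140:280,210:340,::-1],None,fx=4,fy=4,interpolation=cv2.INTER_CUBIC))
E
```

```text
[0.49360136 0.15203221 0.24308566]
```

View pics/s7c.png

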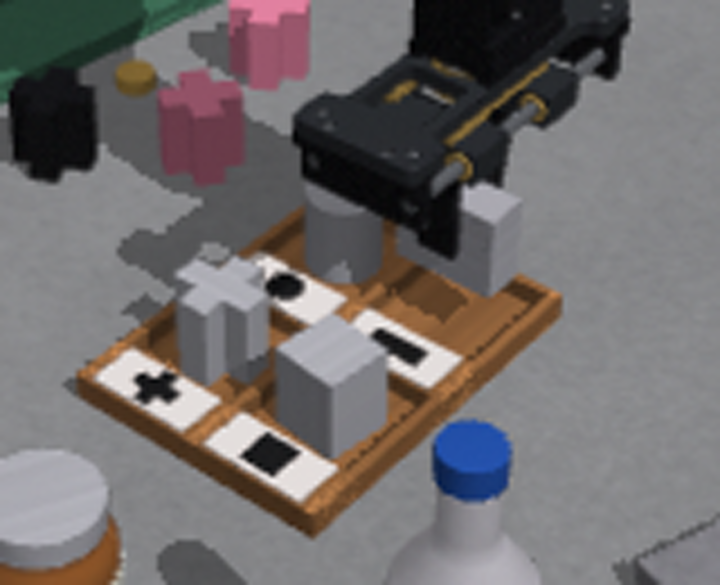

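View pics/t7c.png

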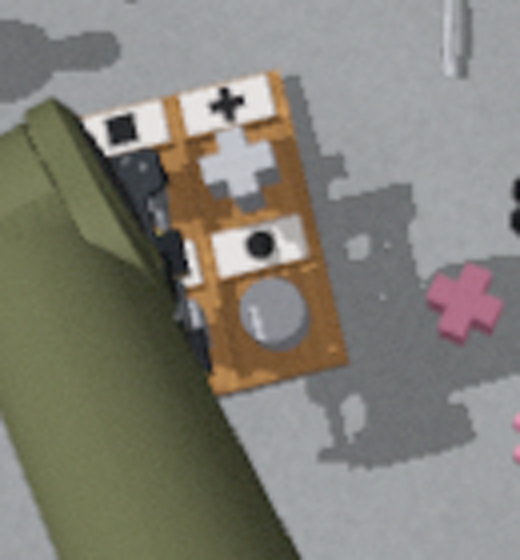

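```bash
python3 - <<'E'
from m import *
a=np.radians(13.7);R=np.array([[np.cos(a),-np.sin(a)],[np.sin(a),np.cos(a)]])
im=cv2.imread('pics/s7.png')[180:310,270:430];im=cv2.resize(im,None,fx=5,fy=5,interpolation=cv2.INTER_CUBIC)
def pl(c,pts,z,col):
    P=[[*(c+R@np.array(q)),z] for q in pts];u=(proj('scene',P)-[270,180]+.5)*5
    cv2.polylines(im,[u.astype(int)],True,col,1)
pl(np.array([.4936,.152]),[(13,30),(-13,30),(-13,-30),(13,-30)],.0895,(0,0,255))
pl(np.array([.4939,.1527]),[(35e-3,35e-3),(-35e-3,35e-3),(-35e-3,-35e-3),(35e-3,-35e-3)],.016,(255,0,0))
pl(np.array([.4936,.152]),[(13e-3,30e-3),(-13e-3,30e-3),(-13e-3,-30e-3),(13e-3,-30e-3)],.0895,(0,0,255))
cv2.imwrite('pics/s7o.png',im[:,100:])
E
```

View pics/s7o.png

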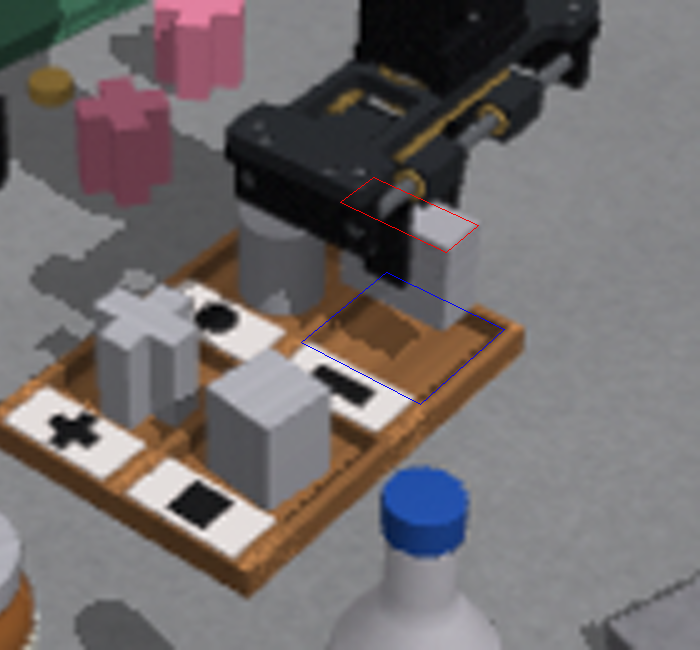

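Call:
carry_out --pt "0 0 -0.01 0 1" --pt "0 0 -0.018 0 1" --pt "0 0 -0.024 0 1" --pt "0 0 -0.029 0 1" --pt "0 0 -0.032 0 1" --pt "0 0 -0.034 0 1" --pt "0 0 -0.0347 0 1" --pt "0 0 -0.0352 0 1" --pt "0 0 -0.0358 0 1" --pt "0 0 -0.0358 0 1"

```text
time_s: 22.4
tool_pos: [0.494, 0.1528, 0.2078]
tool_rot: [180.0, -0.0, 13.7]
force: [-0.3, -0.1, -5.5]
grip_width: 0.0256
```

Force is still -5.5 N, so the die isn't down yet. It needs a bit more.

Call:
carry_out --pt "0 0 -0.0004 0 1" --pt "0 0 -0.0008 0 1" --pt "0 0 -0.0008 0 1"

```text
time_s: 22.7
tool_pos: [0.494, 0.1529, 0.2077]
tool_rot: [180.0, -0.0, 13.7]
force: [-3.6, -1.7, 5.0]
grip_width: 0.0256
```

Call:
carry_out --pt "0 0 0 0 0.2" --pt "0 0 0 0 -0.1" --pt "0 0 0 0 -0.3" --pt "0 0 0.02 0 -0.3" --pt "0 0 0.06 0 -0.3" --pt "0 0 0.1 0 -0.3" --pt "0.0 -0.03 0.12 -1 -0.3" --pt "0.005 -0.07 0.12 -2 0" --pt "0.01 -0.11 0.12 -3 0" --pt "0.013 -0.15 0.12 -4 0" --pt "0.013 -0.19 0.12 -5 0.1" --pt "0.013 -0.23 0.12 -6 0.1" --pt "0.013 -0.27 0.12 -7 0.1" --pt "0.013 -0.31 0.12 -8 0.1" --pt "0.013 -0.35 0.12 -9.3 0.1" --pt "0.013 -0.39 0.12 -9.3 0.1" --pt "0.013 -0.43 0.12 -9.3 0.1" --pt "0.013 -0.457 0.11 -9.3 0.1" --pt "0.013 -0.457 0.11 -9.3 0.1" --pt "0.013 -0.457 0.11 -9.3 0.1"

```text
time_s: 24.7
tool_pos: [0.5069, -0.3045, 0.3163]
tool_rot: [-179.9, 0.0, 4.3]
force: [-0.1, 0.9, -0.3]
grip_width: 0.0391
```

```bash
python3 - <<'E'
from m import *
print(env.get_obs()['tool_pos'])
p,d=snap('scene','s8');cv2.imwrite('pics/s8c.png',cv2.resize(p[110:310,200:420,::-1],None,fx=3,fy=3,interpolation=cv2.INTER_CUBIC))
p,d=snap('top','t8');cv2.imwrite('pics/t8c.png',cv2.resize(p[145:265,215:385,::-1],None,fx=4.5,fy=4.5,interpolation=cv2.INTER_CUBIC))
E
```

```text
[ 0.50685173 -0.30446427  0.3163205 ]
```

View pics/s8c.png

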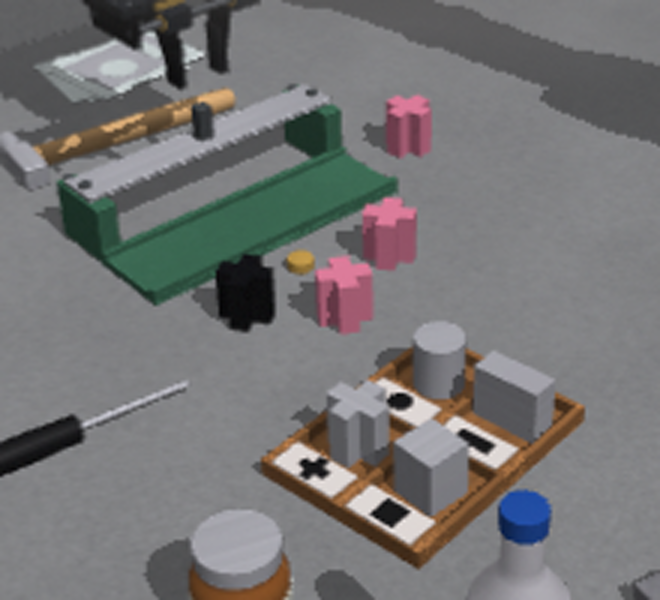

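View pics/t8c.png

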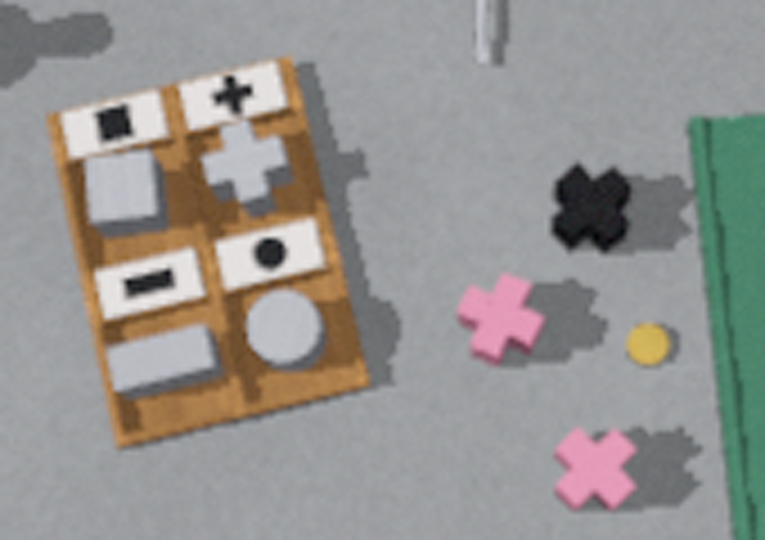

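All four dies stand upright in their compartments; in the top view the dash and its picture lie the same way. Now the keeper.

Call:
carry_out --pt "0 0 -0.02 0 0.1" --pt "0 0 -0.04 0 0.1" --pt "0 0 -0.055 0 0.1" --pt "0 0 -0.058 0 0.1" --pt "0 0 -0.058 0 0.1" --pt "0 0 -0.058 0 1" --pt "0 0 -0.058 0 1" --pt "0 0 -0.058 0 1" --pt "0 0 -0.058 0 1" --pt "0 0 -0.058 0 1" --grip_force 20

```text
time_s: 25.8
tool_pos: [0.5074, -0.3043, 0.2595]
tool_rot: [179.9, -0.1, 4.4]
force: [1.6, -0.8, 0.7]
grip_width: 0.0158
```

Call:
carry_out --pt "-0.0004 0.005 0 0 1" --pt "-0.0008 0.01 0 0 1" --pt "-0.0012 0.016 0 0 1" --pt "-0.0017 0.022 0 0 1" --pt "-0.0021 0.028 0 0 1" --pt "-0.0026 0.034 0 0 1" --pt "-0.003 0.039 0 0 1" --pt "-0.0033 0.043 0 0 1" --pt "-0.0035 0.046 0 0 1" --pt "-0.0037 0.049 0 0 1" --pt "-0.0039 0.051 0 0 1" --pt "-0.0039 0.052 0 0 1" --pt "-0.0039 0.052 0 0 1"

```text
time_s: 27.1
tool_pos: [0.5032, -0.2584, 0.2595]
tool_rot: [179.4, -0.3, 4.1]
force: [10.3, -17.3, -5.9]
grip_width: 0.0159
```

Call:
carry_out --pt "0.0003 -0.004 0 0 1" --pt "0.0005 -0.0065 0 0 1" --pt "0.0005 -0.0065 0 0 0.1" --pt "0.0005 -0.0065 0 0 0.1" --pt "0.0005 -0.0065 0 0 0.1" --pt "0.0005 -0.0065 0.02 0 0.1" --pt "0.0005 -0.0065 0.06 0 0.1" --pt "0.0005 -0.0065 0.1 0 0.1" --pt "-0.03 -0.04 0.12 0 0.1" --pt "-0.05 -0.08 0.12 0 0.1" --pt "-0.08 -0.12 0.12 0 0.1" --pt "-0.1 -0.15 0.12 0 0.1" --pt "-0.1 -0.15 0.12 0 0.1" --pt "-0.1 -0.15 0.12 0 0.1"

```text
time_s: 28.5
tool_pos: [0.4022, -0.4023, 0.3779]
tool_rot: [-179.9, 0.1, 4.3]
force: [0.5, 0.2, 0.1]
grip_width: 0.0391
```

```bash
python3 - <<'E'
from m import *
p,d=snap('scene','s9');cv2.imwrite('pics/s9c.png',cv2.resize(p[110:310,200:420,::-1],None,fx=3,fy=3,interpolation=cv2.INTER_CUBIC))
p,d=snap('top','t9');cv2.imwrite('pics/t9c.png',cv2.resize(p[145:290,215:500,::-1],None,fx=2.8,fy=2.8,interpolation=cv2.INTER_CUBIC))
v=p.min(2).astype(float);v0=np.load('pics/top0.npz')['p'].min(2).astype(float)
q0=np.load('pics/top0.npz')['p']
def e(v,r):
    s=v[r,395:432]-155;i=[i for i in range(len(s)-1) if s[i]>0>=s[i+1]][0];return 395+i+s[i]/(s[i]-s[i+1])
rs=list(range(176,205))+list(range(226,235));print('edge shift px (0.0025 m/px)',np.round(np.median([e(v,r)-e(v0,r) for r in rs]),2))
# post in scene: dark centroid compare
for t in('scene0','s9'):
    g=np.load(f'pics/{t}.npz')['p'].max(2)[149:166,268:284].astype(float);w=np.clip(100-g,0,None);yy,xx=np.mgrid[149:166,268:284];print(t,(w*xx).sum()/w.sum(),(w*yy).sum()/w.sum())
c=proj('scene',[[.5036,-.2605,.1],[.5037,-.2615,.1]]);print('px per mm',c[1]-c[0])
E
```

```text
edge shift px (0.0025 m/px) -0.93
scene0 274.7802319160685 155.34842628382108
s9 275.4015215553677 155.87573964497042
px per mm [-0.21144189 -0.12320177]
```

View pics/s9c.png

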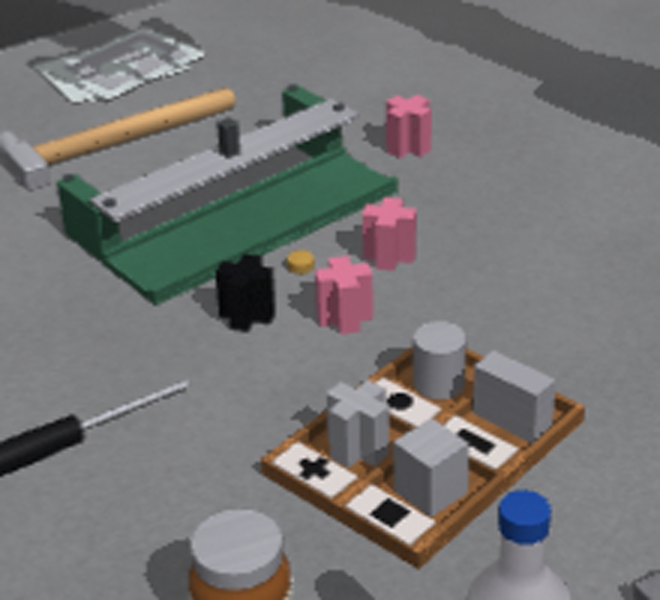

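View pics/t9c.png

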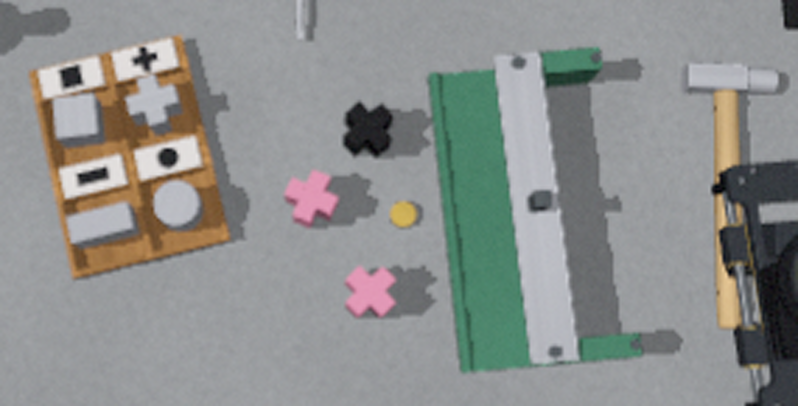

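```bash
python3 - <<'E'
from m import *
L={}
for t in('top0','t2','t9'):
    v=np.load(f'pics/{t}.npz')['p'].min(2).astype(float);pts=[]
    for r in list(range(176,205)):
        s=v[r,395:450]-150;idx=[i for i in range(len(s)-1) if s[i]>0>=s[i+1]]
        pts.append([395+idx[-1 if t!='t2' else 0]+.5,r]) if 0 else None
        # rightmost falling edge followed by dark
        for i in idx:
            if v[r,395+i+3]<118 and v[r,395+i-6:395+i-1].min()>165: pts.append([395+i+s[i]/(s[i]-s[i+1]),r]);break
    P=onz('top',pts,.0685);f=np.polyfit(P[:,0],P[:,1],1);L[t]=np.polyval(f,.57)*np.cos(np.arctan(f[0]));print(t,len(pts),L[t],f[0])
print(L['t9']-L['t2'],L['top0']-L['t2'])
E
```

```text
top0 29 -0.27735347053129106 0.08562945001092372
t2 29 -0.2955907206961951 0.2391802191901216
t9 29 -0.2748754379187996 0.08048522428450583
0.020715282777395483 0.018237250164904018
```

```bash
python3 - <<'E'
from m import *
r={}
for t,b in(('scene0',(146,166,266,284)),('s2',(142,160,258,276)),('s8',(142,160,258,276)),('s9',(147,166,268,284))):
    g=np.load(f'pics/{t}.npz')['p'].max(2).astype(np.uint8)
    m=np.zeros_like(g);m[b[0]:b[1],b[2]:b[3]]=(g[b[0]:b[1],b[2]:b[3]]<80)
    c=max(cv2.findContours(m,cv2.RETR_EXTERNAL,cv2.CHAIN_APPROX_NONE)[0],key=cv2.contourArea);w=np.zeros_like(g);cv2.drawContours(w,[c],-1,1,-1)
    yy,xx=np.nonzero(w);u=[xx.mean(),yy.mean()];r[t]=onz('scene',u,.0865)[0];print(t,len(xx),u,r[t].round(4))
for a in('s2','s8'):
  for q in('scene0','s9'): print(a,q,np.linalg.norm(r[a]-r[q]))
E
```

```text
scene0 78 [np.float64(275.03846153846155), np.float64(155.21794871794873)] [ 0.5019 -0.2634  0.0865]
s2 73 [np.float64(266.8767123287671), np.float64(150.12328767123287)] [ 0.505  -0.3044  0.0865]
s8 69 [np.float64(266.7536231884058), np.float64(149.9855072463768)] [ 0.5049 -0.3054  0.0865]
s9 72 [np.float64(275.5), np.float64(155.40277777777777)] [ 0.5015 -0.2617  0.0865]
s2 scene0 0.04111337315968412
s2 s9 0.04290315613075617
s8 scene0 0.042051130436428025
s8 s9 0.04383910326116367
```

```bash
python3 - <<'E'
from h import *
print(env.sign_off())
E
```

```text
the job is handed in; nothing more can be done
None
```

The three dies are in the case, the keeper bar is home again, and the job was handed in at about 29 s. I slid the keeper open to its stop. Then I moved the round, plus and dash dies one by one to the compartments with their picture tags and lowered each until it touched the floor before letting go. Last, I slid the keeper home to its stop.

**Dies:** The last pictures from both cameras show all three upright in the right compartments, with the dash lying the same way as its picture. The square die, spacer, hammer and the other items I could see look unmoved. The last crops did not show the brush or all of the bottle, jar and screwdriver.

**Keeper:** The measured stroke was 43–44 mm, against 44 mm nominal. The bar pressed against its stop with 17–20 N at both ends.

**Checks that disagreed:**
- The bar now sits about 2 mm further in than at the start, so it was probably not fully home then.
- One check of the bar's edge in the top picture gave a bad fit. I dropped it and used the grip post in the scene camera instead.
- The two cameras differed by 2–4 mm, and I used a value between them.

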